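# Close the calorimeter's pressure vessel

### The job

Close the calorimeter's pressure vessel: lift the loose head off its stand by the valve stem, seat it fully home and level in the vessel's mouth and let go of it; only then put the knurled ring on over it, turn it clockwise under a light hand until it drops into its thread, and screw it home until it comes up snug, about half a newton metre. Feel your way and force nothing, neither by pushing hard nor by overtightening; leave the other things on the shelf where they are, and let go at the end.

Things in the scene. Friction and masses are not known exactly. Their poses are not given: they have to be found in the camera images.
- vessel: Steel pressure vessel, mouth up, fixed in a grey bench socket (94 mm square, 30 mm high, bolted down). Origin under the socket on the axis, z up. Rim 100 mm up; neck 47 mm across; round it four thread ramps, 53 across, 4 to 12 mm below the rim, 30 degree gaps between. Mouth 41 mm wide, 7 mm deep to a rubber seal (30 N per mm); below it a 30 mm bore, 60 mm deep. Body 57 mm across, from 82 mm down.
- head: Loose steel head: disc 39 mm across, 8.5 mm thick, its lowest 2 mm 37 mm across; round valve stem 16 mm across rising 30 mm from the middle of its top; two electrodes and a crucible hang 28 mm below it, within 9 mm of the axis. Origin: centre of the disc's underside, z up along the stem. Seated it lies 93 mm above the vessel's origin, top 1.5 mm above the rim. 120 to 190 g.
- ring: Knurled screw ring: 64 mm across, 17 mm high, 4 mm top lip with a 26 mm hole. Origin: centre of its lower edge, z up. Hidden in the skirt four lugs, a quarter turn apart, leave 49 mm; how they lie is unmarked. It rides on the ramps 96 mm above the vessel's origin; turned, it drops to 88.5 in the gaps; about 50 degrees on, screwed home at 87, its lip meets the rim and the torque rises fast.
- stand: Fixed bent-sheet stand on which the head rests: foot 80 x 70 mm, top 60 x 60 mm, 50 mm high, with a 23 mm square hole for the electrodes. Origin: centre of its underside, z up.
- compass: Bystander: red pocket compass, 60 mm across, 15 mm high. Origin: centre of its underside.
- copper_disc: Bystander: plain copper disc, 60 mm across, 5 mm thick. Origin: centre of its underside.
- petri: Bystander: glass petri dish, 90 mm across, 16 mm high. Origin: centre of its underside.
- jump_ring: Bystander: plain smooth aluminium ring, 58 mm across, 45 mm hole, 10 mm high. Origin: centre of its underside.
- slotted_mass: Bystander: brass mass, 42 mm across, with a small knob on top, 44 mm high. Origin: centre of its underside.
- bar_magnet: Bystander: bar magnet lying flat, 20 x 80 x 10 mm. Origin: centre of its underside, long side along its y.
Mind the look-alikes: they are no part of the job. Several things have the shape of the head; the one meant has the colours described above.

How it is judged:
On the way:
1. the head is seated level in the vessel's mouth and let go, with the ring not yet over it (z of head in the frame of vessel below 0.0945 m and horizontal distance between head and vessel below 0.003 m and angle between the z axis of head and the z axis of vessel, either way round below 0.05 rad and contact force between the fingers and head below 0.1 N and horizontal distance between ring and vessel above 0.06 m), for 0.2 s.
At the end, for the whole second after the job is handed in: The head sits level in the mouth (underside below 94.5 mm above the vessel's origin, within 3 mm of the axis, 0.05 rad); the ring is screwed down over it, level and centred (below 89.5 mm, 3 mm, 0.05 rad), clamps the head with over 8 N and is at rest; everything is let go (z of head in the frame of vessel below 0.0945 m and horizontal distance between each of head, ring and vessel below 0.003 m and angle between the z axis of each of head, ring and the z axis of vessel, either way round below 0.05 rad and z of ring in the frame of vessel below 0.0895 m and linear speed of ring below 0.01 m/s and angular speed of ring below 0.1 rad/s and contact force between ring and head above 8 N); the robot touches nothing.
It fails at once if the head is pressed on the vessel's seal with over 60 N (contact force between head and vessel above 60 N).
It fails at once if the ring is pushed on the vessel's neck with over 40 N before it has dropped into the thread (contact force between ring and vessel above 40 N and z of ring in the frame of vessel above 0.0915 m).
It fails at once if the ring is overtightened: it strains the vessel's thread and rim with over 150 N in all (half a newton metre gives about 100 N) (contact force between ring and vessel above 150 N).
It fails at once if a bystander is shifted by over 15 mm (distance of any of compass, copper_disc, petri, jump_ring, slotted_mass, bar_magnet from where it was at the start of the episode above 0.015 m).
It also fails if it takes over 72 s, if anything falls off the work surface, if the arm or the gripper's body presses on something with over 40 N, if the wrist force passes 120 N, or if a joint passes its speed limit or range.

### The arm

A 6-joint arm with a two-finger parallel gripper is mounted at the origin on the work surface. World frame = base frame: x ahead of the robot, y to its left, z up, the work surface at z = 0. Lengths are in m, angles in rad, forces in N, time in s.
With the tool pointing down it reaches from about 0.35 to 0.8 m from the base axis. Payload 7.3 kg.
Tool frame: the origin (TCP) lies between the finger pads; the fingertips stand 25 mm ahead of it and the grasp point (between the pads) lies 6 mm ahead of it (r.tip_extent is the distance from the TCP to the fingertips, in m); z points along the fingers, y is the line along which they close (so a half turn about z gives the same grasp; the last joint's range is limited). The gripper opens to 85 mm and grips with 20 to 120 N. Pads are 22 mm wide; open, the fingers measure 114 mm over their backs; the gripper's body (76 mm by 85 mm) begins 54 mm behind the grasp point. The pads swing forward as they close: fully open they stand 13 mm farther back than shut.
Start: joints at [1.015, 0.342, 1.524, -0, 1.275, -0.146], TCP at [0.209, 0.482, 0.256] pointing down, gripper open.
Joint ranges: [-2.53, 2.53], [-0.77, 2.02], [0.04, 2.7], [-1, 4.14], [0.28, 2.66], [-3.11, 3.11]. Speed limits (rad/s): [2.57, 2.57, 3.14, 3.14, 3.14, 3.14].

### API

Orientations are given as a unit quaternion [x, y, z, w].
In Python, from workcell import r, command_gripper, optics gives the robot as it stands. The module is installed in compiled form; this text tells all that it offers. Calls block until the motion is done:
- r.reach(position, orientation): joint-space move of the TCP to a pose.
- r.move_straight(position, orientation=None, speed=0.15, max_force=None): straight line of the TCP; orientation=None keeps the orientation; speed is the mean speed in m/s. With max_force (N) it stops when the force on the tool has changed by that much, and returns True; else False.
- r.movej(angles): joint-space move.
- command_gripper(opening, force=None): finger opening in m; force is the grip in N (None keeps the last); returns when the fingers have stopped.
- r.hold(seconds).
- r.solve_ik(position, orientation): joint angles nearest the present ones, or None.
- r.read_state(): the state.
- optics.get_image(name): name is "scene" or "top" or "wrist"; returns (picture, depth): 400x640x3 uint8, red, green, blue; 400x640 float32, m along the optical axis (not along the pixel's ray), 0 where there is no reading.
- optics.camera_model(name): a dict with "K" (3x3 intrinsics, pixels), "R" (3x3) and "t" (3): a world point X has camera coordinates R X + t; the wrist camera has in their place "tool_from_camera" (4x4, takes a point from camera to tool coordinates, whose origin is the TCP and whose axes are the flange's). Camera axes: x right, y down, z forward; pixel columns grow to the right and rows downward; lengths in m; the calibration is good to about 2 mm. A picture is of the moment at which its call begins: read the wrist's pose just before it. camera_model takes no time and is no camera call.
A pose or a line that the arm cannot do raises r.PlanningError and nothing moves.
- r.finish_job(): hands the job in; it is judged then, once.
The state is a dict: "time_s": time; "joint_positions": joint angles; "dq": joint speeds; "tau": joint torques, N m; "eef_pos": TCP position; "eef_rot": TCP orientation; "contact_force": force on the tool from outside, world axes, zero at the start; "torque": the same for the moment, N m; "grip_width": finger opening in m; "grip_force": force on a finger pad.
Only numpy, scipy, OpenCV 4.12 (cv2) and the standard library are available. Lean on these libraries where they do the work, as an engineer would, in place of code of your own. Each camera call takes 0.05 s, during which the arm holds its last target. There are 200 camera calls.

## Working session

There is one attempt and no reset: what is moved stays moved. The work goes in short steps, each a Python script; the robot and the scene stay as the last script left them, time stands still between calls to the robot, and variables do not carry over. Pictures are saved under pics/ and viewed, at most 10 in all, crops included, and the job is handed in when it is done.

```bash
mkdir -p pics; ls; python3 - <<'E'
from workcell import r, optics
import cv2, numpy as np
for n in ("scene","top"):
    im,d=optics.get_image(n); cv2.imwrite(f"pics/{n}0.png",im[:,:,::-1]); np.savez(f"{n}0.npz",im=im,d=d)
    m=optics.camera_model(n); print(n,m["K"].tolist(),np.round(m["R"],3).tolist(),m["t"].tolist(),(d>0).mean())
print(optics.camera_model("wrist")); print(r.read_state(), r.tip_extent)
E
```

```text
pics
scene [[508.1625278957992, 0.0, 313.094145943598], [0.0, 508.1625278957992, 203.30126251912608], [0.0, 0.0, 1.0]] [[-0.136, 0.991, 0.014], [0.846, 0.124, -0.519], [-0.516, -0.059, -0.854]] [0.008360402934879984, -0.3992568707239909, 1.4324055362303936] 0.9960703125
top [[391.971952841461, 0.0, 322.84104173733584], [0.0, 391.971952841461, 201.0383358486956], [0.0, 0.0, 1.0]] [[-0.008, -1.0, -0.004], [-0.988, 0.008, -0.153], [0.153, 0.003, -0.988]] [0.06512590054181014, 0.5253174869226013, 0.984868596496982] 0.99595703125
{'K': array([[299.5910398 ,   0.        , 322.26991523],
       [  0.        , 299.5910398 , 202.20762682],
       [  0.        ,   0.        ,   1.        ]]), 'tool_from_camera': array([[ 1.05514599e-04, -9.56973456e-01, -2.90175452e-01,
         7.35378115e-02],
       [ 9.99999329e-01,  4.35800116e-04, -1.07360775e-03,
         1.16183597e-03],
       [ 1.15387262e-03, -2.90175144e-01,  9.56972860e-01,
        -1.16931937e-01],
       [ 0.00000000e+00,  0.00000000e+00,  0.00000000e+00,
         1.00000000e+00]])}
{'time_s': 0.1, 'joint_positions': array([ 1.01501650e+00,  3.42635087e-01,  1.52489980e+00, -5.74820668e-06,
        1.27540182e+00, -1.46003101e-01]), 'dq': array([-0.00177313, -0.000597  , -0.0026185 , -0.00019068, -0.0006775 ,
        0.00098962]), 'tau': array([ 2.45722280e-03, -4.34442186e+01, -2.46494347e+01, -1.82294661e-05,
        4.52283217e-03,  6.61741774e-05]), 'eef_pos': array([0.20897705, 0.48127242, 0.25571233]), 'eef_rot': array([ 2.03456994e-01,  9.79083653e-01, -6.32018808e-04, -2.28416145e-04]), 'contact_force': array([ 0.62504304, -0.61981515, -0.12292201]), 'torque': array([ 0.01773625, -0.00085978,  0.00886909]), 'grip_force': 0.0, 'grip_width': 0.08549605163122684} 0.025
```

View pics/scene0.png

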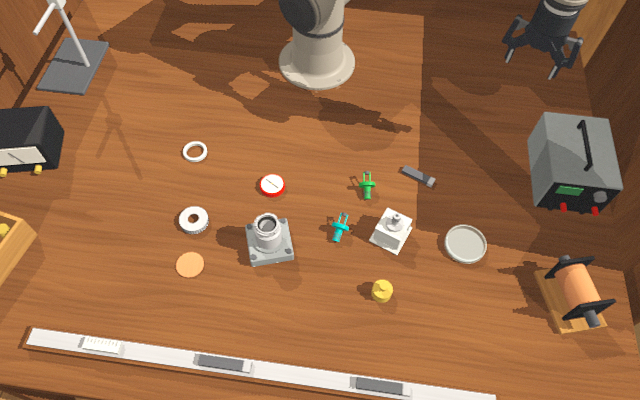

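View pics/top0.png

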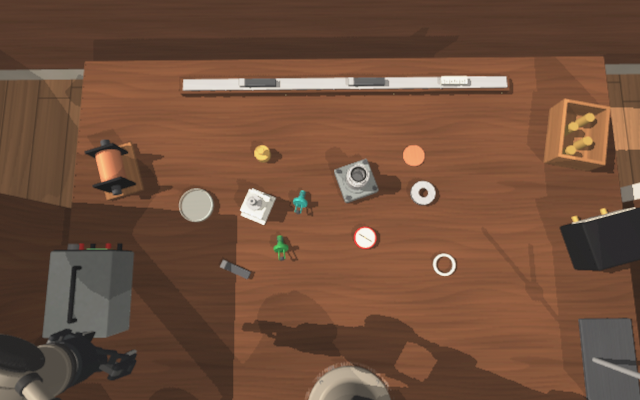

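Scene view: the candidates with the head's shape are green (367,185), cyan (341,227) and grey steel on the white stand (396,220). The steel one fits, being steel and resting on the stand. The knurled ring is at (193,220) with its small hole; the plain jump ring (195,152) is the look-alike. The vessel is at (268,235). Next I confirm in a crop and get rough positions.

```bash
cat > h.py <<'E'
import numpy as np, cv2
from scipy.spatial.transform import Rotation as Ro
from workcell import r, command_gripper, optics
def ray(n,uv,T=None):
    """origin, direction in world for pixel of camera n (wrist: T=(pos,quat) of tool)"""
    m=optics.camera_model(n); d=np.linalg.inv(m["K"])@[uv[0],uv[1],1]
    if n!="wrist": return -m["R"].T@m["t"], m["R"].T@d
    C=m["tool_from_camera"]; R=Ro.from_quat(T[1]).as_matrix()
    return T[0]+R@C[:3,3], R@C[:3,:3]@d
def onplane(o,d,z): return o+d*(z-o[2])/d[2]
def meet(rays):
    A=np.zeros((3,3)); b=np.zeros(3)
    for o,d in rays:
        d=d/np.linalg.norm(d); P=np.eye(3)-np.outer(d,d); A+=P; b+=P@o
    x=np.linalg.solve(A,b)
    return x,[np.linalg.norm(np.cross(x-o,d/np.linalg.norm(d))) for o,d in rays]
def down(yaw):   # tool pointing down, tool x axis at angle yaw in world
    return (Ro.from_euler('z',yaw)*Ro.from_euler('x',np.pi)).as_quat()
def pose():
    s=r.read_state(); return np.array(s["eef_pos"]),np.array(s["eef_rot"])
def shot(name):
    T=pose(); im,d=optics.get_image("wrist"); cv2.imwrite(f"pics/{name}.png",im[:,:,::-1]); np.savez(f"{name}.npz",im=im,d=d,p=T[0],q=T[1]); return im,d,T
E
python3 - <<'E'
from h import *
P={"scene":dict(stem=(396,216),mouth=(266,222),ring=(193,219),comp=(272,185),cyan=(341,227),disc=(190,265),petri=(466,244),mass=(382,290),mag=(418,177),green=(367,185)),
   "top":dict(stem=(257,201),mouth=(358,175),ring=(423,192))}
for n in P:
    f=np.load(n+"0.npz"); m=optics.camera_model(n)
    for k,(u,v) in P[n].items():
        z=np.median(f["d"][v-1:v+2,u-1:u+2]); o,d=ray(n,(u,v)); print(n,k,np.round(o+d*z,3))
for k in("stem","mouth","ring"): x,e=meet([ray(n,P[n][k]) for n in P]); print(k,x.round(4),np.round(e,4))
im=cv2.imread("pics/scene0.png")[165:255,320:440]; cv2.imwrite("pics/crop1.png",cv2.resize(im,None,fx=6,fy=6,interpolation=2))
for p,y in(((.5,.1,.3),0),((.5,.1,.3),np.pi/2),((.5,.1,.3),-np.pi/2)):print(y,r.solve_ik(np.array(p),down(y)))
E
```

```text
scene stem [0.523 0.239 0.088]
scene mouth [ 0.571 -0.031  0.078]
scene ring [ 0.545 -0.211 -0.001]
scene comp [ 0.436 -0.046  0.013]
scene cyan [0.536 0.127 0.034]
scene disc [ 0.659 -0.187  0.003]
scene petri [0.523 0.408 0.004]
scene mass [0.673 0.226 0.04 ]
scene mag [0.359 0.296 0.007]
scene green [0.414 0.175 0.029]
top stem [0.525 0.23  0.058]
top mouth [ 0.595 -0.033  0.038]
top ring [ 0.555 -0.213 -0.002]
stem [0.5206 0.2329 0.0821] [0.0069 0.0069]
mouth [ 0.582  -0.0277  0.0976] [0.0002 0.0002]
ring [ 0.5523 -0.2078  0.0129] [0.0012 0.0012]
0 [ 4.69964718e-02  2.82674400e-01  1.48680584e+00 -4.44089210e-16
  1.37211242e+00  1.61779280e+00]
1.5707963267948966 [ 4.69964718e-02  2.82674400e-01  1.48680584e+00 -4.44089210e-16
  1.37211242e+00  4.69964718e-02]
-1.5707963267948966 [ 0.04699647  0.2826744   1.48680584  0.          1.37211242 -3.09459618]
```

View pics/crop1.png

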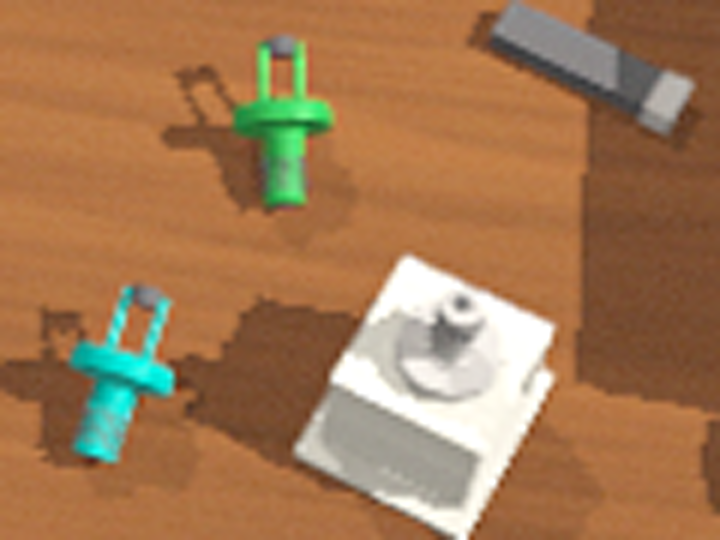

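The crop confirms it: the steel head stands upright on the white stand, and the green and cyan ones are lying look-alikes. Now I take wrist views from opposite yaws over each item.

```bash
python3 - <<'E'
from h import *
C=dict(head=(.522,.235,.20),vessel=(.582,-.028,.215),ring=(.553,-.209,.13))
ims=[]
for k,ys in (("head",(np.pi,0)),("vessel",(0,np.pi)),("ring",(np.pi,0))):
    for i,y in enumerate(ys):
        r.reach(np.array(C[k]),down(y)); r.hold(.15); im,d,T=shot(f"w_{k}{i}"); ims.append(im[:,:,::-1])
        print(k,i,T[0].round(4),r.read_state()["time_s"])
S=np.vstack([np.hstack([cv2.resize(a,(400,250)) for a in ims[i:i+2]]) for i in(0,2)]); cv2.imwrite("pics/m1.png",S)
cv2.imwrite("pics/m2.png",np.hstack([cv2.resize(a,(400,250)) for a in ims[4:]]))
E
```

```text
head 0 [0.5215 0.236  0.2003] 1.7917
head 1 [0.522 0.235 0.2  ] 4.6417
vessel 0 [ 0.5819 -0.0264  0.215 ] 5.8917
vessel 1 [ 0.582 -0.028  0.215] 8.7417
ring 0 [ 0.5539 -0.2076  0.131 ] 9.7667
ring 1 [ 0.553 -0.209  0.13 ] 12.6167
```

View pics/m1.png

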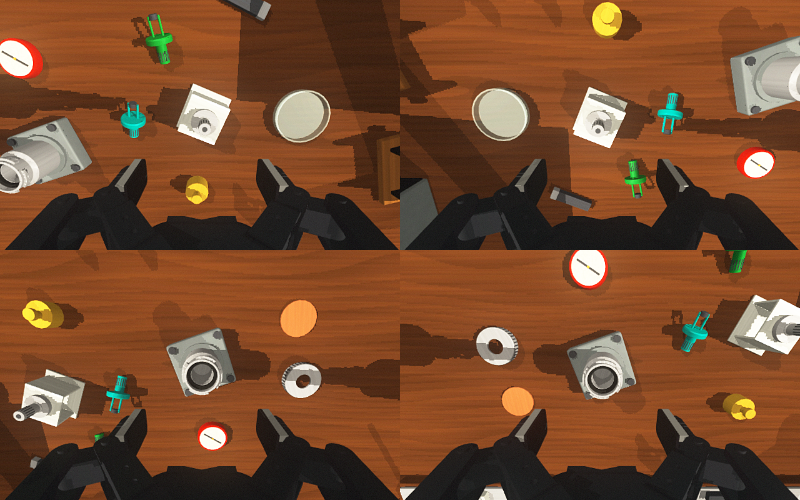

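View pics/m2.png

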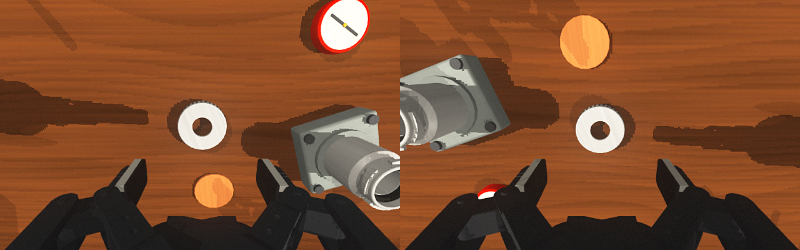

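Wrist views show the head at about (320,200), the vessel mouth near (325,200) and the ring at (320,205), all in full resolution and all clear. Next I enlarge the crops to pick the edges to fit.

```bash
python3 - <<'E'
from h import *
rows=[]
for i in(0,1):
    row=[]
    for k,c in(("head",(322,200)),("vessel",(322,200)),("ring",(322,205))):
        a=cv2.imread(f"pics/w_{k}{i}.png"); x,y=c; row.append(cv2.resize(a[y-45:y+45,x-44:x+44],(264,270),interpolation=cv2.INTER_NEAREST))
    rows.append(np.hstack(row))
cv2.imwrite("pics/m3.png",np.vstack(rows))
E
```

```text
(no output)
```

View pics/m3.png

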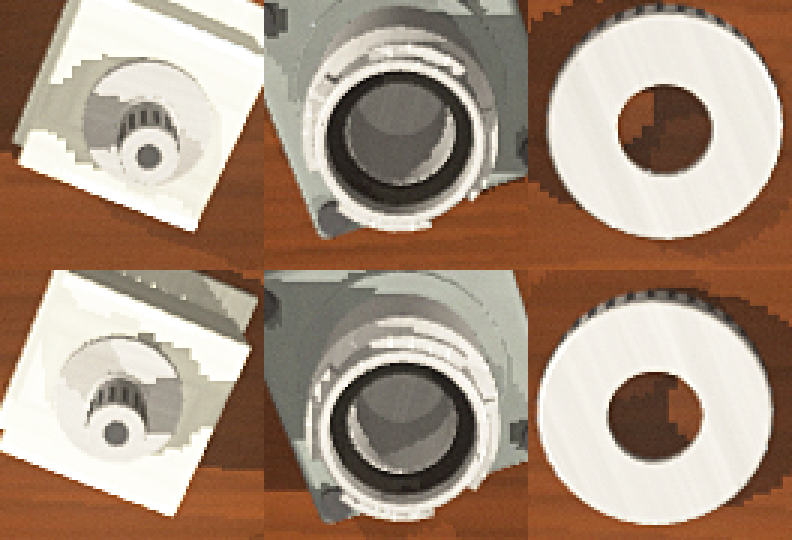

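```bash
python3 - <<'E'
from h import *
from scipy.optimize import least_squares
def cont(mask,near,amin,amax):
    cs,_=cv2.findContours(mask.astype(np.uint8),cv2.RETR_CCOMP,cv2.CHAIN_APPROX_NONE)
    cs=[c for c in cs if amin<cv2.contourArea(c)<amax]
    return min(cs,key=lambda c:np.linalg.norm(c[:,0].mean(0)-near))[:,0].astype(float)
def fit(c,T,z):
    p=np.array([onplane(*ray("wrist",u,T),z)[:2] for u in c])
    s=least_squares(lambda a:np.hypot(p[:,0]-a[0],p[:,1]-a[1])-a[2],[*p.mean(0),.02],loss="soft_l1",f_scale=.0005)
    return s.x,np.std(s.fun)
spec=dict(head=(lambda g:(g>70)&(g<160),[(327.3,206.7),(316.7,209)],15,120,.0885),
 bore=(lambda g:(g<75),[(322,197),(322,197)],600,2500,.093),
 ring=(lambda g:(g>165),[(324,205)]*2,3000,6500,.017),
 hole=(lambda g:(g<165),[(324,205)]*2,400,1200,.017))
for k,(f,near,a,b,z) in spec.items():
    rays=[];F=[]
    for i in(0,1):
        D=np.load(f"w_{'vessel' if k=='bore' else 'ring' if k=='hole' else k}{i}.npz"); T=(D["p"],D["q"])
        g=cv2.cvtColor(D["im"],cv2.COLOR_RGB2GRAY)
        if k in("ring","hole"): g=D["im"][:,:,2]
        try:c=cont(f(g),near[i],a,b)
        except ValueError: print(k,i,"none",g[int(near[i][1])-6:int(near[i][1])+7,int(near[i][0])-6:int(near[i][0])+7]); continue
        e=cv2.fitEllipse(c.astype(np.float32)); rays.append(ray("wrist",e[0],T)); x,s=fit(c,T,z)
        F.append(x); print(k,i,"ell",np.round(e[0],1),np.round(e[1],1),"plane",np.round(x*1e3,2),"std",round(s*1e3,2))
    if len(F)==2:
        x,e=meet(rays); print("  3d",np.round(x*1e3,2),np.round(np.array(e)*1e3,2),"mean",np.round(np.mean(F,0)*1e3,2))
E
```

```text
head 0 ell [327.2 206.7] [7.2 7.6] plane [519.97 239.32   3.01] std 0.22
head 1 ell [316.3 209. ] [7.2 7.4] plane [521.66 240.42   2.94] std 0.25
  3d [520.81 239.92  85.87] [0.56 0.56] mean [520.82 239.87   2.98]
bore 0 ell [323.1 199.2] [34.9 37.9] plane [586.48 -26.37  15.4 ] std 0.36
bore 1 ell [323.5 205.7] [34.2 37.8] plane [583.15 -27.62  15.35] std 0.43
  3d [584.9  -26.98  86.61] [0.6 0.6] mean [584.82 -26.99  15.37]
ring 0 ell [323.3 201.6] [73.8 77.1] plane [ 550.1  -207.47   31.05] std 0.23
ring 1 ell [319.6 207.2] [73.3 77.2] plane [ 552.59 -206.22   31.09] std 0.28
  3d [ 551.27 -206.79    9.27] [0.65 0.65] mean [ 551.34 -206.85   31.07]
hole 0 ell [323.3 202.8] [29.6 31.4] plane [ 550.13 -207.46   12.54] std 0.25
hole 1 ell [319.8 208.4] [29.4 31.1] plane [ 552.55 -206.3    12.51] std 0.24
  3d [ 551.3  -206.86   12.59] [0.59 0.59] mean [ 551.34 -206.88   12.53]
```

Both opposite-yaw views agree after averaging: stem (520.8, 239.9), vessel axis (584.8, −27.0), ring (551.3, −206.9) mm. Triangulated heights are within 2–8 mm of the text, biased low. Now I grasp the head.

```bash
cat >> h.py <<'E'
STEM=np.array([.5208,.2399]); VES=np.array([.5848,-.0270]); RING=np.array([.5513,-.2069])
def st(tag=""):
    s=r.read_state(); print(tag,"t",round(s["time_s"],2),"p",np.round(s["eef_pos"]*1e3,2),"F",np.round(s["contact_force"],1),"M",np.round(s["torque"],2),"w",round(s["grip_width"]*1e3,1),"gf",round(s["grip_force"],1)); return s
E
python3 - <<'E'
from h import *
q=down(0)
r.move_straight(np.array([.553,-.209,.22]),speed=.3)
command_gripper(.045)
r.reach(np.array([*STEM,.16]),q)
st("above"); hit=r.move_straight(np.array([*STEM,.089]),q,speed=.06,max_force=6); st(f"down {hit}")
if not hit:
    command_gripper(.0,force=40); r.hold(.2); st("grip")
    im,d,T=shot("grip"); r.move_straight(np.array([*STEM,.21]),speed=.12); st("lift")
    im2,_,_=shot("lift"); cv2.imwrite("pics/m4.png",np.hstack([im[100:400,120:520,::-1],im2[100:400,120:520,::-1]]))
E
```

```text
above t 15.21 p [521.42 238.99 160.19] F [-0.5  0.2  0.3] M [0.02 0.01 0.02] w 45.1 gf 0.0
down False t 16.54 p [521.05 239.99  89.41] F [-0.4  0.4  1. ] M [ 0.02  0.05 -0.04] w 45.0 gf 0.0
grip t 17.12 p [521.   239.94  89.43] F [-0.5 -0.6  5.7] M [-0.04  0.1  -0.02] w 14.6 gf 39.0
lift t 18.32 p [520.35 239.77 209.07] F [ 1.   0.2 -1.4] M [ 0.02  0.05 -0.02] w 14.7 gf 39.0
```

View pics/m4.png

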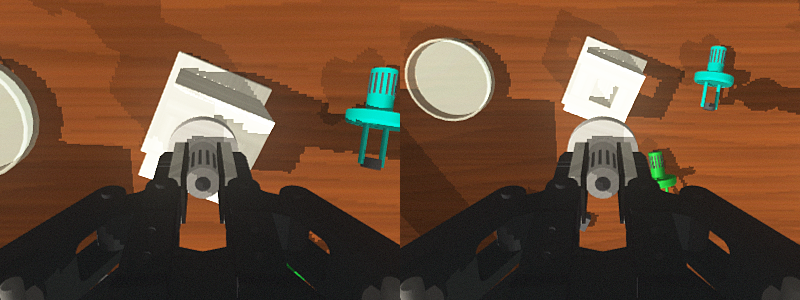

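The head is in hand: the stem is between the pads at (600,180), hanging straight, and the stand hole is empty. Now the insertion.

```bash
python3 - <<'E'
from h import *
q=down(0)
r.reach(np.array([*VES,.21]),q); r.hold(.2); st("above")
r.move_straight(np.array([*VES,.145]),q,speed=.08); r.hold(.1); st("pre")
hit=r.move_straight(np.array([*VES,.129]),q,speed=.012,max_force=8); st(f"seat {hit}")
E
```

```text
above t 19.64 p [584.79 -25.5  210.08] F [-0.6  0.2 -0.9] M [ 0.01  0.01 -0.04] w 14.9 gf 39.0
pre t 20.71 p [585.18 -27.07 145.69] F [ 1.1 -0.3 -0.8] M [-0.01 -0.02  0.02] w 14.3 gf 39.0
seat True t 21.73 p [584.76 -27.   132.17] F [-0.9  0.3  5.6] M [-0.01  0.22  0.03] w 14.8 gf 39.6
```

```bash
python3 - <<'E'
from h import *
command_gripper(.045); r.hold(.1); st("open")
p,_=pose(); r.move_straight(np.array([*VES,.215]),down(0),speed=.12); r.hold(.1)
im,d,T=shot("seat"); st()
a=im[150:260,262:382,::-1]; cv2.imwrite("pics/m5.png",cv2.resize(a,(600,550),interpolation=2))
g=cv2.cvtColor(im,cv2.COLOR_RGB2GRAY)
o,dd=ray("wrist",(322,200),T)
# depth-based heights of rim and disc top, in rings about the axis
m=optics.camera_model("wrist"); K=m["K"]; v,u=np.mgrid[:400,:640]
c=np.stack([(u-K[0,2])/K[0,0]*d,(v-K[1,2])/K[1,1]*d,d],-1)@m["tool_from_camera"][:3,:3].T+m["tool_from_camera"][:3,3]
w=c@Ro.from_quat(T[1]).as_matrix().T+T[0]; rr=np.hypot(w[...,0]-VES[0]-.0017,w[...,1]-VES[1]-.0006)
for lo,hi in((0,.006),(.011,.018),(.0215,.023)):
    k=(rr>lo)&(rr<hi)&(d>0)&(w[...,2]>.08); z=w[...,2][k]; print(lo,hi,k.sum(),np.percentile(z,[10,50,90]).round(4))
k=(rr>.011)&(rr<.018)&(d>0)&(abs(w[...,2]-.101)<.008)
A=np.c_[w[k][:,:2]-VES,np.ones(k.sum())]; print("disc plane",np.linalg.lstsq(A,w[k][:,2],rcond=None)[0].round(4))
E
```

```text
open t 22.23 p [584.13 -26.88 130.89] F [-0.7  0.8 -0.4] M [-0.01  0.05 -0.03] w 45.1 gf 0.0
 t 23.23 p [584.37 -26.93 213.99] F [ 0.4  0.2 -0.3] M [ 0.03 -0.08 -0.  ] w 44.7 gf 0.0
0 0.006 212 [0.1303 0.1311 0.1319]
0.011 0.018 3579 [0.1008 0.2682 0.2763]
0.0215 0.023 2478 [0.0992 0.2673 0.2833]
disc plane [-0.0121 -0.0025  0.1008]
```

View pics/m5.png

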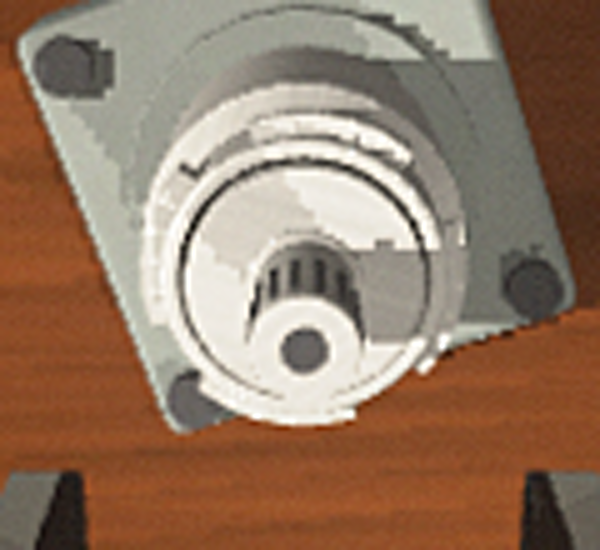

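The head is seated flush and level: the disc ring round (305,270) sits evenly in the rim, 1.6 mm proud, and the tilt is about 0.01. It is released. Now I grasp the ring.

```bash
python3 - <<'E'
from h import *
q=down(np.pi)
r.reach(np.array([*RING,.12]),q); command_gripper(.078); r.hold(.1); st("above")
hit=r.move_straight(np.array([*RING,.018]),q,speed=.05,max_force=4); s=st(f"touch {hit}")
z=s["eef_pos"][2]
if hit: r.move_straight(np.array([*RING,z+.004]),q,speed=.03)
command_gripper(.0,force=40); r.hold(.1); st("grip")
p,_=pose(); r.move_straight(np.array([*RING,p[2]+.02]),speed=.05); r.hold(.1); st("lift")
E
```

```text
above t 26.65 p [ 551.3  -206.87  120.  ] F [-0.6 -0.1  0.9] M [ 0.03  0.03 -0.02] w 78.1 gf 0.0
touch False t 28.84 p [ 551.43 -206.96   18.23] F [-0.2 -0.3  0.4] M [-0.   -0.01 -0.01] w 77.8 gf 0.0
grip t 29.22 p [ 551.93 -207.29   19.34] F [-0.8  0.3  8.6] M [0.24 0.2  0.02] w 62.8 gf 49.2
lift t 29.89 p [ 551.06 -206.77   39.03] F [ 0.3 -0.2 -1. ] M [-0.05  0.05  0.  ] w 62.8 gf 44.0
```

```bash
python3 - <<'E'
from h import *
q=down(np.pi)
r.move_straight(np.array([*RING,.175]),q,speed=.2)
r.move_straight(np.array([*VES,.175]),q,speed=.15); r.hold(.15); st("above")
r.move_straight(np.array([*VES,.123]),q,speed=.06); r.hold(.1); st("pre")
hit=r.move_straight(np.array([*VES,.106]),q,speed=.012,max_force=5); st(f"ride {hit}"); print(r.read_state()["joint_positions"][5])
E
```

```text
above t 32.23 p [584.74 -27.8  174.99] F [-0.9 -0.1 -2.2] M [ 0.07  0.01 -0.02] w 62.4 gf 44.1
pre t 33.35 p [585.1  -27.06 123.52] F [ 0.2  0.2 -1.5] M [-0.    0.02 -0.03] w 63.1 gf 44.1
ride True t 34.15 p [584.79 -27.   114.64] F [ 0.1 -0.   4.9] M [-0.04  0.07  0.02] w 63.0 gf 44.8
-1.7478311226627443
```

```bash
cat > turn.py <<'E'
from h import *
import sys
def search(yaw,n,step=np.radians(4),F0=4.):
    """turn clockwise in steps under ~F0 N; at each loss of force feel downward. Returns (yaw, dropped)"""
    z=pose()[0][2]
    for i in range(n):
        s=r.read_state(); F=s["contact_force"][2]
        z+=np.clip((F-F0)*1e-4,-.0006,.0006)
        t0=s["time_s"]; hit=r.move_straight(np.array([*VES,z]),down(yaw-step),speed=.02,max_force=12)
        yaw-=step; s=r.read_state(); F=s["contact_force"][2]
        print(i,round(np.degrees(yaw),1),"dt",round(s["time_s"]-t0,2),"z",round(z*1e3,2),round(s["eef_pos"][2]*1e3,2),"F",round(F,1),"Mz",round(s["torque"][2],2),hit)
        if F<1.2:
            h=r.move_straight(np.array([*VES,.1055]),down(yaw),speed=.02,max_force=4.5); s=st(f"feel {h}"); z=s["eef_pos"][2]
            if z<.1105: return yaw,True
    return yaw,False
E
python3 - <<'E'
from turn import *
print(search(np.pi,4))
E
```

```text
0 176.0 dt 0.25 z 114.73 114.81 F 1.7 Mz -0.03 False
1 172.0 dt 0.25 z 114.5 114.6 F 1.8 Mz -0.09 False
2 168.0 dt 0.25 z 114.28 114.24 F 1.0 Mz -0.07 False
feel True t 35.11 p [584.86 -27.02 114.03] F [-0.7  0.1  4.8] M [ 0.02  0.14 -0.1 ] w 63.3 gf 44.9
3 164.0 dt 0.25 z 114.11 113.87 F -0.7 Mz -0.05 False
feel True t 35.73 p [585.04 -26.93 107.35] F [ 1.4 -1.3  0.6] M [-0.1  -0.23 -0.14] w 62.6 gf 44.3
(np.float64(2.8623399732707), True)
```

Dropped in. Now screw home, monitoring torque and following the thread down.

```bash
cat >> turn.py <<'E'
def screw(yaw,n,step,stop=.42):
    z=pose()[0][2]
    for i in range(n):
        F=r.read_state()["contact_force"][2]
        z+=np.clip((F+1)*1e-4,-.0004,.0004)
        r.move_straight(np.array([*VES,z]),down(yaw-step),speed=.02,max_force=25); yaw-=step; r.hold(.08)
        s=r.read_state(); x=Ro.from_quat(s["eef_rot"]).as_matrix()[:,0]; M=s["torque"][2]
        print(i,round(np.degrees(yaw),1),"act",round(np.degrees(np.arctan2(x[1],x[0])),1),"z",round(s["eef_pos"][2]*1e3,2),"F",np.round(s["contact_force"],1),"Mz",round(M,2),"w",round(s["grip_width"]*1e3,1))
        if abs(M)>stop: break
    return yaw,s["time_s"]
E
python3 - <<'E'
from turn import *
y,t=screw(2.8623399732707,9,np.radians(4)); print(y,t)
E
```

```text
0 160.0 act 160.1 z 107.51 F [ 1.4 -0.3  1.9] Mz 0.01 w 63.0
1 156.0 act 156.1 z 107.57 F [-0.4 -0.5 -0.7] Mz -0.03 w 63.0
2 152.0 act 152.1 z 107.63 F [-0.6  0.5 -1.3] Mz -0.02 w 62.7
3 148.0 act 148.1 z 107.69 F [-1.  -0.3 -1.2] Mz -0.02 w 62.7
4 144.0 act 144.1 z 107.78 F [-0.2  0.2 -1.2] Mz 0.04 w 63.0
5 140.0 act 140.1 z 107.77 F [-1.1 -0.2 -0.4] Mz 0.04 w 62.8
6 136.0 act 136.1 z 107.82 F [ 0.1  0.3 -1. ] Mz -0.03 w 62.9
7 132.0 act 132.1 z 107.81 F [-0.5  0.2 -2. ] Mz -0.0 w 63.0
8 128.0 act 128.1 z 107.73 F [ 0.5  0.1 -2.1] Mz -0.02 w 62.7
2.2340214425527405 38.7333
```

```bash
sed -i 's/(F+1)\*1e-4/(F-1.5)*1e-4/' turn.py; python3 - <<'E'
from turn import *
y,t=screw(2.2340214425527405,12,np.radians(3)); print(y,t)
E
```

```text
0 125.0 act 125.1 z 107.57 F [-0.3  0.2  1.1] Mz -0.04 w 62.9
1 122.0 act 122.1 z 107.42 F [ 0.2  0.2 -0.1] Mz -0.03 w 63.2
2 119.0 act 119.1 z 107.19 F [ 0.1  0.7 -0.3] Mz -0.08 w 63.1
3 116.0 act 116.1 z 106.99 F [ 2.   0.4 -1.1] Mz -0.08 w 62.9
4 113.0 act 113.1 z 106.76 F [ 0.2  0.3 -0.4] Mz -0.07 w 63.1
5 110.0 act 110.1 z 106.53 F [ 0.9  0.2 -1.1] Mz -0.01 w 62.9
6 107.0 act 107.1 z 106.33 F [ 0.3 -0.2 -0. ] Mz -0.06 w 62.8
7 104.0 act 104.1 z 106.2 F [1.2 0.3 0.5] Mz -0.08 w 63.2
8 101.0 act 101.1 z 106.13 F [0.6 0.2 1.7] Mz 0.16 w 63.0
9 98.0 act 98.1 z 106.15 F [ 0.  -4.7  0.6] Mz 0.81 w 62.9
1.7104226669544418 42.0667
```

Torque rose fast on that last step, to 0.81 N m. I read it again and ease the hand back slightly so it isn't held above the target.

```bash
python3 - <<'E'
from turn import *
st("now"); y=1.7104226669544418; z=pose()[0][2]
for k in range(3):
    y+=np.radians(.5); r.move_straight(np.array([*VES,z]),down(y),speed=.02); r.hold(.1); s=st(f"back {k}")
    if s["torque"][2]<.5: break
print(y)
E
```

```text
now t 42.07 p [584.94 -27.82 106.15] F [ 0.  -4.7  0.6] M [-0.95  0.07  0.81] w 62.9 gf 44.3
back 0 t 42.42 p [584.94 -27.79 106.19] F [-0.2 -5.5 -0.1] M [-0.96  0.01  0.12] w 62.9 gf 44.3
1.7191493132144133
```

```bash
python3 - <<'E'
from h import *
command_gripper(.082); r.hold(.1); st("open")
p,q=pose(); r.move_straight(np.array([*VES,.225]),q,speed=.1); r.hold(.2); st("up")
im,d,T=shot("end"); cv2.imwrite("pics/m6.png",cv2.resize(im[140:270,252:392,::-1],(700,650))[:600])
m=optics.camera_model("wrist"); K=m["K"]; v,u=np.mgrid[:400,:640]
c=np.stack([(u-K[0,2])/K[0,0]*d,(v-K[1,2])/K[1,1]*d,d],-1)@m["tool_from_camera"][:3,:3].T+m["tool_from_camera"][:3,3]
w=c@Ro.from_quat(T[1]).as_matrix().T+T[0]; k=(d>0)&(abs(w[...,2]-.103)<.006)&(np.hypot(w[...,0]-VES[0],w[...,1]-VES[1])<.032)
P=w[k]; A=np.c_[P[:,:2]-VES,np.ones(len(P))]; f=np.linalg.lstsq(A,P[:,2],rcond=None)[0]; print("top plane",f.round(4),len(P),"centre",P[:,:2].mean(0).round(4))
E
```

```text
open t 42.85 p [584.77 -26.75 106.12] F [-0.4 -0.2  0.2] M [0.03 0.08 0.  ] w 81.6 gf 0.0
up t 44.39 p [584.64 -26.98 224.48] F [ 0.8  0.8 -1.1] M [-0.02 -0.05 -0.02] w 82.2 gf 0.0
top plane [ 0.0017 -0.0029  0.1031] 3810 centre [ 0.5848 -0.0246]
```

View pics/m6.png

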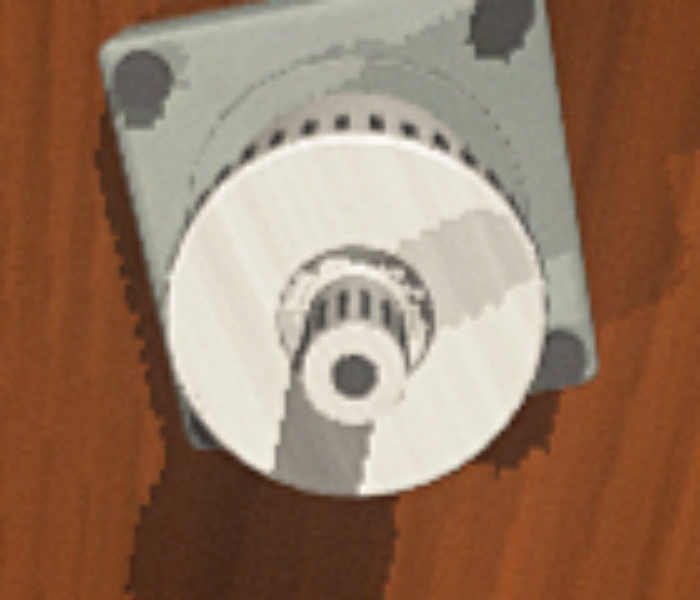

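The ring is level (tilt about 0.003) and centred around the stem at (355,370). Its top reads 103.1 mm, against 104 nominal for home, and the same camera read the seated disc 0.7 mm low. The gripper is clear, so I hand in.

```bash
python3 -c "
from h import *
print(r.finish_job()); st()"
```

```text
the job is handed in; nothing more can be done
None
the job is handed in; nothing more can be done
```

The vessel is closed and handed in after about 44 s, with the head seated level and the ring screwed home and released; but the last tightening step read 0.81 N m, above the 0.5 target, before I eased it back, so the 150 N overtightening limit may have been passed, and no verdict was shown.

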